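# Nest the bath beakers and cover them

## Robot

A 6-joint arm with a two-finger parallel gripper is mounted at the origin on a cart in front of the work surface, level with it; the furniture and walls round the work are solid. World frame = base frame: x ahead of the robot, y to its left, z up, the work surface at z = 0. Lengths are in mm, angles in degrees, forces in N, time in s.
With the tool pointing down it reaches from about 400 to 925 mm from the base axis. Payload 3.4 kg.
Tool frame: the origin (TCP) lies at the very end of the fingers, on their centre line; the grasp point (between the pads) lies 19 mm behind it (tcp_to_grasp is the z of the grasp point in the tool frame, in mm); z points along the fingers, y is the line along which they close (so a half turn about z gives the same grasp; the last joint's range is limited). The gripper opens to 85 mm and grips with 20 to 120 N. Pads are 22 mm wide; open, the fingers measure 114 mm over their backs; the gripper's body (76 mm by 85 mm) begins 54 mm behind the grasp point. The pads swing forward as they close: fully open they stand 13 mm farther back than shut.
Start: joints at [-71.591, 17.578, 86.31, -0, 76.112, -4.211], TCP at [221.136, -530.783, 231.305] pointing down, gripper open.
Joint ranges: [-179.03, 179.03], [-60, 130.46], [8.19, 133.38], [-81.62, 261.62], [5.75, 156.47], [-153.77, 153.77]. Speed limits (degrees/s): [147.25, 147.25, 180, 180, 180, 180].

## Interface

Orientations are given as [roll, pitch, yaw] about the fixed x, y, z axes, in that order (R = Rz(yaw) Ry(pitch) Rx(roll)).
In Python, from rig import * gives the robot as it stands.
- The arm moves only by the tool arm_command, never from a script. Its argument "series" is a list of rows, each a list of 3 entries, a list of its own where there are three numbers: the turn, a rotation vector about the world's x, y, z in degrees, then the shift along the world's x, y, z in mm, then the finger opening in mm, from 0 to 85.4. In form: [[[wx, wy, wz], [tx, ty, tz], hand], ...]. A call has 1 to 10 rows; each row is the pose to reach, as a shift and turn from the pose commanded when the call began; what a row does not reach only later rows make up. A row lasts 1/10 s, in which the tool goes at most 50 mm and 8.59 degrees, less where a joint would pass 70% of its speed; a pose out of reach is approached as far as the arm can. A call with a gripper value outside its range is refused whole. The fingers move at their own pace and stop on an object; the grip force is fixed at half the most. Time passes only in rows, so rows that repeat a pose let the fingers close. It gives the time, the measured TCP pose, the force, the opening and the grip force at its end, in the units of the state.
- read_state(): the state, without advancing time (a new reading comes with each control period).
- read_camera(name): name is "scene" or "top" or "wrist"; returns a dict with "pixels" (400x640x3 uint8, red, green, blue), "camera_matrix" (3x3 intrinsics, pixels), "R" (3x3) and "t" (3): a world point X has camera coordinates R X + t. Camera axes: x right, y down, z forward; pixel columns grow to the right and rows downward; lengths in mm; the calibration is good to about 2 mm. A picture is of the moment at which its call begins. There is no depth.
- sign_off(): hands the job in; it is judged then, once.
The state is a dict: "t": time; "qpos": joint angles; "joint_velocities": joint speeds; "effort": joint torques, N m; "eef_pos": TCP position; "tool_rot": TCP orientation; "contact_force": force on the tool from outside, world axes, zero at the start; "torque": the same for the moment, N m; "grip_width": opening from 0.0 (shut) to 1.0 (fully open); "grip_force": force on a finger pad.
Only numpy, scipy, OpenCV 4.12 (cv2) and the standard library are available. Lean on these libraries where they do the work, as an engineer would, in place of code of your own. Each camera call takes 0.05 s, during which the arm holds its last target. There are 200 camera calls.

## Task

Set up the small bath by nesting its vessels from largest to smallest: stand the orange beaker in the steel pot, then the tall blue beaker in the orange one, and last put the black cover on the blue beaker, plug down and fully home. Lower each piece in rather than dropping it, let go of it before fetching the next, and leave the pot and everything else on the worktop where it stands.

Things in the scene. Friction and masses are not known exactly. Their poses are not given: they have to be found in the camera images.
- bath_pot: Wide round open steel pot, 60 mm tall, 84 mm across (87 mm at the rim), inside 78 mm across, floor 4 mm thick; two dark wire ear handles on opposite sides (its own +y and -y) reach 59 mm from the axis at height 43 mm. Weighs about 0.45 kg; loose, stands upright. Origin: centre of its underside, z up.
- middle_beaker: Orange round open plastic beaker with short white marks on two sides, 100 mm tall, 63 mm across at the foot widening to 67 mm at the rim, wall 3 mm (inside 59 to 61 mm across), floor 4 mm thick, about 0.09 kg. Stands upright and empty. Origin: centre of its underside, z up. Standing in the pot it rises about 44 mm above the pot's rim.
- inner_beaker: Tall blue round open plastic beaker with short white marks on two sides, 140 mm tall, 47 mm across at the foot widening to 49 mm at the rim, wall 3 mm (inside about 43 mm across at the mouth), floor 4 mm thick, about 0.11 kg. Stands upright and empty. Origin: centre of its underside, z up. Standing in the orange beaker it rises about 44 mm above that one's rim.
- cover: Black round cover, 56 mm across, with a red cylindrical knob. From its underside up: a locating plug 35 mm across and 6 mm deep, then the disc (from 6 mm to 11.5 mm), then the knob, 18 mm across, up to 40 mm. About 0.05 kg. It stands on its plug. Origin: centre of the plug's underside, z up. Fully home, the disc lies on the blue beaker's rim, so the origin is 134 mm above the beaker's origin.
- stain_bottle: Brown glass bottle with a blue cap, 38 mm wide, 70 mm tall; a bystander near the back. Origin: centre of its underside.
- specimen_cup: White specimen cup with a yellow screw lid, 66 mm wide, 70 mm tall; a bystander on the left. Origin: centre of its underside.
- petri_dish: White round lidded culture dish, 62 mm wide, 16 mm high; a bystander near the back, beside a stack of two like it. Origin: centre of its underside.
Things that resemble listed ones, but are neither listed nor needed, are in the scene too. Several things have the shape of the middle_beaker; the one meant has the colours described above.

How it is judged:
By the outcome, as a careful person would: the job done as asked, in the order asked, and still so for the second after the job is handed in, with the robot touching nothing.
It also fails if it takes over 72 s, if anything falls off the work surface, if the arm or the gripper's body presses on something with over 40 N, if the wrist force passes 120 N, or if a joint passes its speed limit or range.

## Working session

There is one attempt and no reset: what is moved stays moved. The work goes in short steps, Python scripts to look and compute and a tool call to move; the robot and the scene stay as the last step left them, time stands still between calls to the robot, and variables do not carry over. Pictures are saved under pics/ and viewed, at most 10 in all, crops included, and the job is handed in when it is done.

Besides the shell and the picture viewer there is one more tool, called after ">>>" as name(argument=value, ...), one argument or row to a line, values as JSON. arm_command: Moves the arm, as the interface text tells. Its arguments: {"type":"object","properties":{"series":{"type":"array"}},"required":["series"]}

```bash
mkdir -p pics; python3 - <<'E'
from rig import *
import cv2
s=read_state();print(s['t'],s['eef_pos'],s['tool_rot'],s['grip_width'])
for n in ("top","scene"):
    c=read_camera(n);cv2.imwrite(f"pics/{n}0.png",c["pixels"][:,:,::-1])
    import numpy as np
    print(n,c["camera_matrix"].tolist(),(-c["R"].T@c["t"]).round(1),np.round(c["R"],3).tolist())
E
```

```text
0.0 [ 220.92471752 -530.12544663  230.36809347] [-1.79883586e+02 -8.45956270e-03  2.26221560e+01] 1.0004275018539057
top [[490.2505653854886, 0.0, 321.5659937863637], [0.0, 490.2505653854886, 192.01887834472006], [0.0, 0.0, 1.0]] [ 359.6   20.9 1467.8] [[0.015, -1.0, 0.026], [-0.992, -0.018, -0.127], [0.127, -0.024, -0.992]]
scene [[447.0258869289387, 0.0, 318.5158063187703], [0.0, 447.0258869289387, 200.81181459837626], [0.0, 0.0, 1.0]] [113.9 729.1 973.9] [[-0.876, -0.482, -0.013], [-0.347, 0.649, -0.677], [0.335, -0.588, -0.736]]
```

View pics/top0.png

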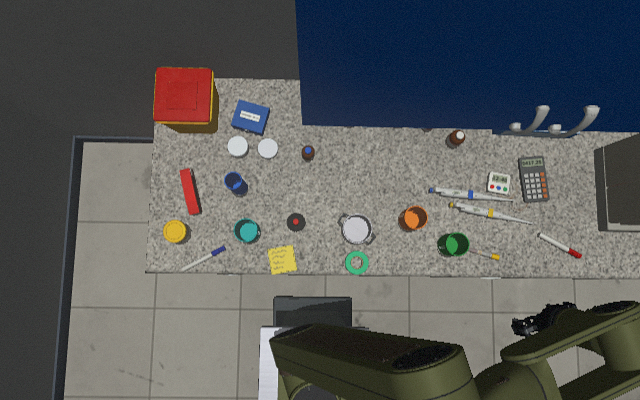

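View pics/scene0.png

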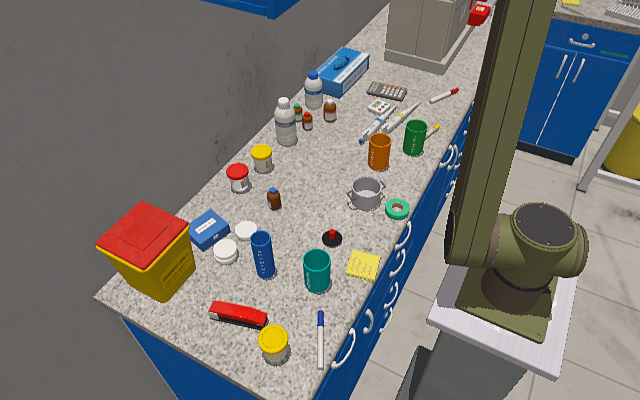

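The top view shows the orange beaker at (414,218), the pot at (356,229), the blue beaker at (235,183) and the cover at (296,222). The green and teal beakers are decoys. The scene view confirms this: orange (380,152), pot (366,193), blue (262,254), cover (332,237).

```bash
cat > h.py <<'E'
import numpy as np, cv2
from scipy.optimize import least_squares
def proj(c,X):
    p=(c["R"]@np.atleast_2d(X).T).T+c["t"]; p=p@np.asarray(c["camera_matrix"]).T; return p[:,:2]/p[:,2:]
def circ(x,y,z,r):
    a=np.linspace(0,2*np.pi,60); return np.c_[x+r*np.cos(a),y+r*np.sin(a),np.full(60,z)]
def box(p): return np.r_[p.min(0),p.max(0)]
def backproj(c,uv,z):
    d=c["R"].T@np.linalg.inv(c["camera_matrix"])@np.r_[uv,1]; o=-c["R"].T@c["t"]; return (o+d*(z-o[2])/d[2])[:2]
def blob(c,lo,hi,near,win=60):
    hsv=cv2.cvtColor(c["pixels"],cv2.COLOR_RGB2HSV); m=cv2.inRange(hsv,lo,hi)
    w=np.zeros_like(m); u,v=map(int,near); w[max(0,v-win):v+win,max(0,u-win):u+win]=255; m&=w
    n,l,s,_=cv2.connectedComponentsWithStats(m); k=1+s[1:,4].argmax()
    ys,xs=np.where(l==k); return np.c_[xs,ys]
def hc(p):
    h=cv2.convexHull(p.astype(np.float32)); m=cv2.moments(h); return np.array([m['m10']/m['m00'],m['m01']/m['m00']])
def fit(views,rings,x0):
    "views: (cam, blob); rings: (z,r)"
    t=[hc(b) for _,b in views]
    f=lambda q: np.concatenate([hc(proj(c,np.vstack([circ(*q,z,r) for z,r in rings])))-tt for (c,_),tt in zip(views,t)])
    s=least_squares(f,x0,diff_step=1e-3); return s.x,s.fun
E
python3 - <<'E'
from rig import *
from h import *
T=read_camera("top");S=read_camera("scene")
for n,lo,hi,a,b,rg in [("orange",(5,150,90),(18,255,255),(414,218),(380,152),[(0,31.5),(100,33.5)]),
  ("blue",(105,120,40),(125,255,255),(235,183),(262,254),[(0,23.5),(140,24.5)]),
  ("green",(55,120,30),(75,255,255),(453,244),(415,138),[(0,31.5),(100,33.5)]),
  ("teal",(80,120,40),(98,255,255),(247,231),(317,270),[(0,31.5),(100,33.5)]),
  ("cover",(0,0,0),(179,255,45),(296,222),(332,237),[(6,28),(11.5,28)])]:
    B=[blob(T,lo,hi,a,30),blob(S,lo,hi,b,40)]
    x,r=fit([(T,B[0]),(S,B[1])],rg,backproj(T,a,50)); print(n,x.round(1),r.round(1),*[box(q) for q in B])
print("pot rough",backproj(T,(356,229),60),"tape",backproj(T,(357,263),5))
cv2.imwrite("pics/pot.png",np.hstack([cv2.resize(T["pixels"][205:255,330:380],(400,400),interpolation=cv2.INTER_CUBIC),cv2.resize(S["pixels"][165:215,340:390],(400,400),interpolation=cv2.INTER_CUBIC)])[:,:,::-1])
E
```

```text
orange [ 470.5 -283. ] [-0.6  0.1  0.2 -1. ] [404 206 427 229] [368 133 390 170]
blue [561.5 235.5] [ 1.6  1.5 -1.7  0.6] [224 172 241 189] [250 230 274 278]
green [ 396.5 -401.6] [-0.9 -0.2  0.6 -1.3] [446 233 468 255] [403 120 427 155]
teal [425.9 199.8] [ 0.4  0.3 -0.4  0.3] [234 218 257 241] [303 249 330 292]Traceback (most recent call last):
  File "<stdin>", line 9, in <module>
  File "h.py", line 13, in blob
    n,l,s,_=cv2.connectedComponentsWithStats(m); k=1+s[1:,4].argmax()
                                                     ~~~~~~~~~~~~~~^^
ValueError: attempt to get argmax of an empty sequence
```

>>> arm_command(
  series=[
    [[0, 0, 0], [250, 247, 20], 85],
    [[0, 0, 0], [250, 247, 20], 85],
    [[0, 0, 0], [250, 247, 20], 85],
    [[0, 0, 0], [250, 247, 20], 85],
    [[0, 0, 0], [250, 247, 20], 85],
    [[0, 0, 0], [250, 247, 20], 85],
    [[0, 0, 0], [250, 247, 20], 85],
    [[0, 0, 0], [250, 247, 20], 85],
    [[0, 0, 0], [250, 247, 20], 85],
    [[0, 0, 0], [250, 247, 20], 85],
  ],
)

```text
t: 1.2
eef_pos: [470.3, -284.2, 251.0]
tool_rot: [-180.0, 0.1, 22.6]
contact_force: [0.0, -0.9, 0.0]
grip_width: 0.996
grip_force: 0.0
```

```bash
python3 - <<'E'
from rig import *
from h import *
s=read_state();print(s['t'],s['eef_pos'],s['tool_rot'],s['joint_velocities'])
T=read_camera("top");S=read_camera("scene");W=read_camera("wrist")
cv2.imwrite("pics/w1.png",W["pixels"][:,:,::-1])
print("wrist cam",-W["R"].T@W["t"],W["R"].round(2).tolist(),W["camera_matrix"][0][0])
B=[blob(T,(0,0,0),(179,255,60),(296,222),16),blob(S,(0,0,0),(179,255,60),(332,237),20)]
x,r=fit([(T,B[0]),(S,B[1])],[(6,28),(11.5,28)],backproj(T,(296,222),10)); print(x.round(1),r.round(1),*[box(q) for q in B])
print("pot rough",backproj(T,(356,229),60),"tape",backproj(T,(357,263),5))
cv2.imwrite("pics/pot.png",np.hstack([cv2.resize(T["pixels"][205:255,330:380],(400,400),interpolation=cv2.INTER_CUBIC),cv2.resize(S["pixels"][165:215,340:390],(400,400),interpolation=cv2.INTER_CUBIC)])[:,:,::-1])
E
```

```text
1.2 [ 470.32197475 -284.23487751  250.96157475] [-1.79982540e+02  6.96513943e-02  2.26141204e+01] [-1.46570084 -0.05631725  0.20483406  0.14404681 -0.05071011  0.04658314]
wrist cam [ 530.17625323 -258.86440621  392.67237349] [[0.38, -0.92, -0.0], [-0.89, -0.37, 0.26], [-0.24, -0.1, -0.96]] 305.770343075647Traceback (most recent call last):
  File "<stdin>", line 8, in <module>
  File "h.py", line 19, in fit
    t=[hc(b) for _,b in views]
       ~~^^^
  File "h.py", line 16, in hc
    h=cv2.convexHull(p.astype(np.float32)); m=cv2.moments(h); return np.array([m['m10']/m['m00'],m['m01']/m['m00']])
                                                                               ~~~~~~~~^~~~~~~~~
ZeroDivisionError: float division by zero
```

View pics/w1.png

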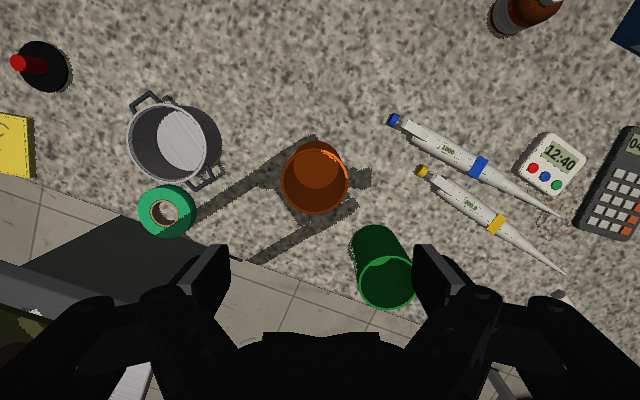

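Wrist view: orange beaker at (314,178), pot at (172,142) with the tape ring next to it at (167,211), green decoy at (383,268), cover at (40,65).

```bash
cat >> h.py <<'E'
def edgefit(cams,rings,x0,span=14):
    "grid search for the xy whose rings lie on the strongest image edges across their own normals"
    G=[]
    for c in cams:
        g=cv2.GaussianBlur(cv2.cvtColor(c["pixels"],cv2.COLOR_RGB2GRAY),(0,0),1).astype(np.float32)
        G.append((cv2.Sobel(g,cv2.CV_32F,1,0),cv2.Sobel(g,cv2.CV_32F,0,1)))
    def score(x,y):
        t=0
        for c,(gx,gy) in zip(cams,G):
            for z,r in rings:
                p=proj(c,circ(x,y,z,r)).astype(np.float32); d=np.gradient(p,axis=0); n=np.c_[-d[:,1],d[:,0]]; n/=np.linalg.norm(n,axis=1,keepdims=True)
                m=lambda g: cv2.remap(g,p[:,:1],p[:,1:],cv2.INTER_LINEAR)[:,0]
                t+=np.minimum(abs(m(gx)*n[:,0]+m(gy)*n[:,1]),150).mean()
        return t
    P=[(score(x0[0]+i,x0[1]+j),i,j) for i in range(-span,span+1) for j in range(-span,span+1)]
    b=max(P); return np.array([x0[0]+b[1],x0[1]+b[2]]).round(1),round(float(b[0]),1),round(float(np.median([p[0] for p in P])),1)
E
python3 - <<'E'
from rig import *
from h import *
T=read_camera("top");S=read_camera("scene");W=read_camera("wrist")
b=blob(W,(5,150,50),(18,255,255),(314,178),50)
print("orange W",fit([(W,b)],[(0,31.5),(100,33.5)],(470,-283)),box(b))
for n,cs in (("T",[T]),("S",[S]),("W",[W]),("all",[T,S,W])):
    print(n,"orange",edgefit(cs,[(100,33.5)],(470,-283)),"pot",edgefit(cs,[(60,43.5)],backproj(T,(356,229),60)),"blue",edgefit(cs,[(140,24.5)],(561,235)) if n in "TS" else "",
     "cover",edgefit(cs,[(11.5,28)],backproj(T,(296,222),12)))
E
```

```text
orange W (array([ 468.50847248, -277.47179565]), array([ 1.22062147e-08, -1.28459470e-06])) [281 141 347 214]
T orange (array([ 466, -291]), 71.4, 41.4) pot (array([ 434.6, -110.9]), 106.4, 84.0) blue (array([559, 232]), 133.6, 55.8) cover (array([458.,  61.]), 150.0, 58.9)
S orange (array([ 466, -274]), 99.4, 54.9) pot (array([ 434.6, -115.9]), 124.7, 73.5) blue (array([558, 234]), 123.7, 61.3) cover (array([457.,  65.]), 150.0, 70.4)
W orange (array([ 475, -270]), 57.5, 31.4) pot (array([ 437.6, -116.9]), 105.3, 51.2) blue  cover (array([457.,  58.]), 130.5, 36.9)
all orange (array([ 465, -275]), 201.1, 131.7) pot (array([ 436.6, -116.9]), 317.4, 208.5) blue  cover (array([456.,  59.]), 415.7, 169.0)
```

```bash
python3 - <<'E'
from rig import *
from h import *
W=read_camera("wrist")
b=blob(W,(3,120,30),(20,255,255),(314,178),50); print(box(b), fit([(W,b)],[(0,31.5),(100,33.5)],(470,-283))[0])
for x in [(470,-283),(469,-278),(468,-281)]: print(x,box(proj(W,np.vstack([circ(*x,0,31.5),circ(*x,100,33.5)]))).round(1))
im=W["pixels"].copy()
for x,c in [((470,-283),(255,0,255)),((469,-278),(0,255,255))]:
  for z,r in((0,31.5),(100,33.5)): cv2.polylines(im,[proj(W,circ(*x,z,r)).round().astype(int)],True,c,1)
cv2.polylines(im,[proj(W,circ(437,-116,60,43.5)).round().astype(int)],True,(255,0,255),1)
cv2.imwrite("pics/w2.png",cv2.resize(im[90:240,110:360],(800,480))[:,:,::-1])
E
```

```text
[280 141 347 214] [ 468.66718824 -277.35055392]
(470, -283) [285.7 141.4 354.1 215.2]
(469, -278) [280.6 140.6 349.  214.3]
(468, -281) [283.1 142.3 351.4 216.2]
```

View pics/w2.png

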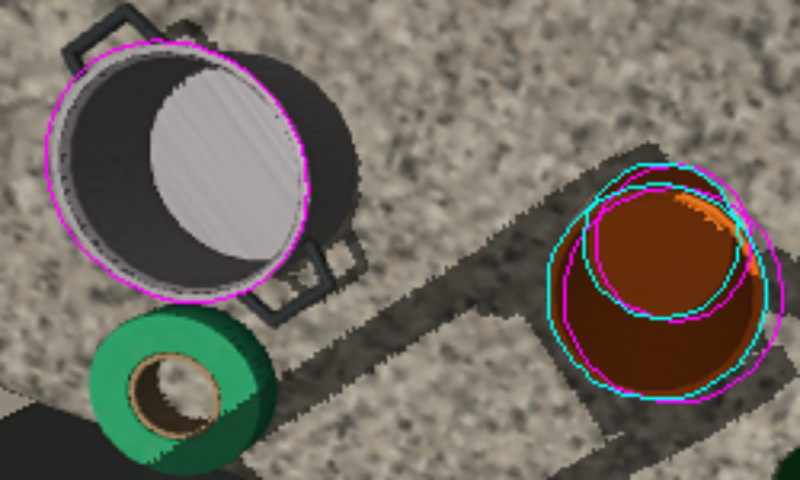

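The overlay puts the pot rim at (437,-116), and the cyan fit for the orange beaker at (469,-278). Next I go down to grasp it.

>>> arm_command(
  series=[
    [[0, 0, 0], [-2, 6, -20], 85],
    [[0, 0, 0], [-2, 6, -60], 85],
    [[0, 0, 0], [-2, 6, -100], 85],
    [[0, 0, 0], [-2, 6, -130], 85],
    [[0, 0, 0], [-2, 6, -160], 85],
    [[0, 0, 0], [-2, 6, -180], 85],
    [[0, 0, 0], [-2, 6, -189], 85],
    [[0, 0, 0], [-2, 6, -189], 85],
    [[0, 0, 0], [-2, 6, -189], 60],
    [[0, 0, 0], [-2, 6, -189], 55],
  ],
)

```text
t: 2.55
eef_pos: [470.2, -278.5, 64.0]
tool_rot: [179.9, -0.1, 22.6]
contact_force: [-0.5, -0.5, -1.0]
grip_width: 0.753
grip_force: 66.0
```

>>> arm_command(
  series=[
    [[0, 0, 0], [0, 0, 0], 50],
    [[0, 0, 0], [0, 0, 0], 50],
    [[0, 0, 0], [0, 0, 0], 50],
    [[0, 0, 0], [0, 0, 0], 50],
    [[0, 0, 0], [0, 0, 0], 50],
    [[0, 0, 0], [0, 0, 0], 50],
  ],
)

```text
t: 3.15
eef_pos: [470.2, -278.5, 63.8]
tool_rot: [179.8, -0.1, 22.6]
contact_force: [-0.4, 1.5, 6.5]
grip_width: 0.754
grip_force: 66.8
```

>>> arm_command(
  series=[
    [[0, 0, 0], [0, 0, 20], 50],
    [[0, 0, 0], [0, 0, 50], 50],
    [[0, 0, 0], [0, 0, 85], 50],
    [[0, 0, 0], [-6, 30, 90], 50],
    [[0, 0, 0], [-14, 70, 90], 50],
    [[0, 0, 0], [-22, 110, 90], 50],
    [[0, 0, 0], [-30, 145, 90], 50],
    [[0, 0, 0], [-33, 162, 90], 50],
    [[0, 0, 0], [-33, 162, 90], 50],
    [[0, 0, 0], [-33, 162, 90], 50],
  ],
)

```text
t: 4.15
eef_pos: [436.5, -115.9, 152.7]
tool_rot: [179.9, -0.0, 22.7]
contact_force: [-0.5, 0.1, 0.3]
grip_width: 0.756
grip_force: 66.6
```

```bash
python3 - <<'E'
from rig import *
from h import *
s=read_state();print(s['t'],s['eef_pos'],s['tool_rot'],s['grip_width'],s['contact_force'])
W=read_camera("wrist");S=read_camera("scene")
x,y,z=s['eef_pos']
b=blob(W,(3,120,30),(20,255,255),proj(W,[x,y,z+20])[0],110); print(box(b))
print("orange",fit([(W,b)],[(z-62,31.5),(z+38,33.5)],(x,y)),"pot W",edgefit([W],[(60,43.5)],(437,-116)),"pot S",edgefit([S],[(60,43.5)],(437,-116)))
im=W["pixels"].copy()
for zz,r in((z-62,31.5),(z+38,33.5)): cv2.polylines(im,[proj(W,circ(x,y,zz,r)).round().astype(int)],True,(0,255,255),1)
cv2.polylines(im,[proj(W,circ(437,-116,60,43.5)).round().astype(int)],True,(255,0,255),1)
cv2.imwrite("pics/w3.png",np.hstack([im,S["pixels"]])[:,140:140+1000][100:400,:][:, :800][:,:,::-1])
E
```

```text
4.15 [ 436.52209745 -115.90533245  152.71494655] [ 1.79924979e+02 -4.08629429e-02  2.26961950e+01] 0.7561014744319655 [-0.47772104  0.12688075  0.28750832]
[238 168 403 337]
orange (array([ 440.0606203 , -113.11263532]), array([-1.06271727e-07,  7.33824720e-07])) pot W (array([ 434, -115]), 63.7, 33.9) pot S (array([ 434, -119]), 66.2, 40.2)
```

View pics/w3.png

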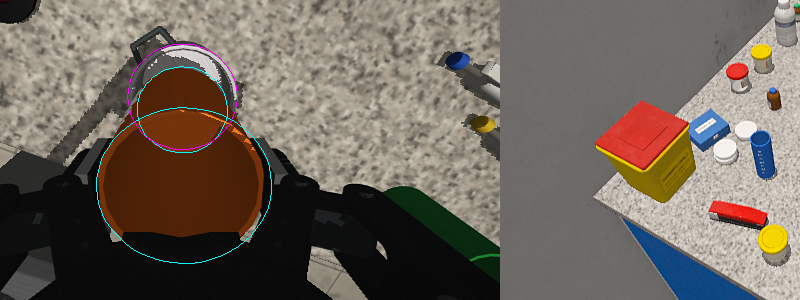

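The beaker is held upright above the pot and lines up with it. I lower it.

>>> arm_command(
  series=[
    [[0, 0, 0], [0, 0, -12], 50],
    [[0, 0, 0], [0, 0, -25], 50],
    [[0, 0, 0], [0, 0, -38], 50],
    [[0, 0, 0], [0, 0, -50], 50],
    [[0, 0, 0], [0, 0, -60], 50],
    [[0, 0, 0], [0, 0, -70], 50],
    [[0, 0, 0], [0, 0, -77], 50],
    [[0, 0, 0], [0, 0, -82], 50],
    [[0, 0, 0], [0, 0, -84], 50],
    [[0, 0, 0], [0, 0, -84], 50],
  ],
)

```text
t: 5.25
eef_pos: [436.3, -115.8, 68.3]
tool_rot: [180.0, -0.0, 22.6]
contact_force: [-0.4, 0.4, -1.0]
grip_width: 0.755
grip_force: 66.6
```

>>> arm_command(
  series=[
    [[0, 0, 0], [0, 0, -0.5], 50],
    [[0, 0, 0], [0, 0, -1], 50],
    [[0, 0, 0], [0, 0, -1.5], 50],
    [[0, 0, 0], [0, 0, -1.5], 50],
  ],
)

```text
t: 5.65
eef_pos: [436.5, -115.8, 67.9]
tool_rot: [179.9, -0.1, 22.6]
contact_force: [-1.5, 1.1, 8.6]
grip_width: 0.754
grip_force: 67.7
```

>>> arm_command(
  series=[
    [[0, 0, 0], [0, 0, 0], 85],
    [[0, 0, 0], [0, 0, 0], 85],
    [[0, 0, 0], [0, 0, 0], 85],
    [[0, 0, 0], [0, 0, 0], 85],
    [[0, 0, 0], [0, 0, 20], 85],
    [[0, 0, 0], [0, 0, 60], 85],
    [[0, 0, 0], [0, 0, 110], 85],
    [[0, 0, 0], [0, 0, 160], 85],
    [[0, 0, 0], [10, 30, 200], 85],
    [[0, 0, 0], [25, 70, 220], 85],
  ],
)

```text
t: 6.65
eef_pos: [462.6, -46.8, 290.9]
tool_rot: [179.7, -0.3, 22.4]
contact_force: [0.6, 0.2, 0.5]
grip_width: 0.994
grip_force: 0.0
```

>>> arm_command(
  series=[
    [[0, 0, 0], [98, 279, 0], 85],
    [[0, 0, 0], [98, 279, 0], 85],
    [[0, 0, 0], [98, 279, 0], 85],
    [[0, 0, 0], [98, 279, 0], 85],
    [[0, 0, 0], [98, 279, 0], 85],
    [[0, 0, 0], [98, 279, 0], 85],
    [[0, 0, 0], [98, 279, 0], 85],
    [[0, 0, 0], [98, 279, 0], 85],
    [[0, 0, 0], [98, 279, 0], 85],
    [[0, 0, 0], [98, 279, 0], 85],
  ],
)

```text
t: 7.65
eef_pos: [558.7, 231.7, 286.9]
tool_rot: [180.0, 0.0, 22.5]
contact_force: [-0.7, 0.8, -0.4]
grip_width: 0.995
grip_force: 0.0
```

```bash
python3 - <<'E'
from rig import *
from h import *
s=read_state();print(s['t'],s['eef_pos'],s['tool_rot'],s['grip_width'],s['contact_force'])
W=read_camera("wrist");T=read_camera("top")
b=blob(W,(105,80,25),(125,255,255),proj(W,[559,233,70])[0],90);x,r=fit([(W,b)],[(0,23.5),(140,24.5)],(559,233)); print(box(b),x,edgefit([W],[(140,24.5)],(559,233)))
bo=blob(T,(3,120,30),(20,255,255),proj(T,[437,-116,80])[0],40);print("orange T",box(bo),box(proj(T,np.vstack([circ(437,-116,60,32.5),circ(437,-116,104,33.5)]))))
im=W["pixels"].copy()
for zz,r in((0,23.5),(140,24.5)): cv2.polylines(im,[proj(W,circ(*x,zz,r)).round().astype(int)],True,(255,0,255),1)
cv2.imwrite("pics/w4.png",np.vstack([im[:260],np.hstack([cv2.resize(T["pixels"][195:255,290:440],(640,256))])])[:,:,::-1])
E
```

```text
7.65 [558.67315676 231.72544078 286.86703343] [1.79980749e+02 3.48932077e-02 2.25318750e+01] 0.9950327831447493 [-0.6646628   0.75968259 -0.35991041]
[295 146 345 208] [558.05409855 233.09003855] (array([558, 233]), 69.1, 29.7)
orange T [345 216 370 240] [345.43790849 215.31459581 370.25045714 239.50747973]
```

View pics/w4.png

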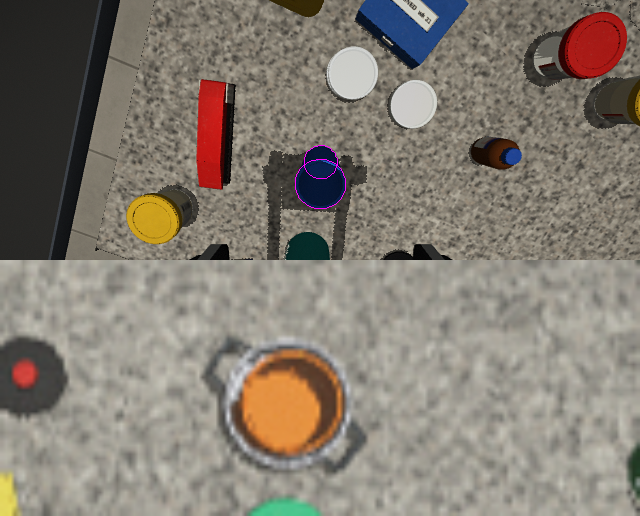

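The lower crop shows the orange beaker seated in the pot at about (437,-116). In the upper crop the blue beaker's fit matches at (558,233). I grasp it.

>>> arm_command(
  series=[
    [[0, 0, 0], [-1, 1, -40], 85],
    [[0, 0, 0], [-1, 1, -80], 85],
    [[0, 0, 0], [-1, 1, -120], 85],
    [[0, 0, 0], [-1, 1, -150], 85],
    [[0, 0, 0], [-1, 1, -172], 85],
    [[0, 0, 0], [-1, 1, -183], 85],
    [[0, 0, 0], [-1, 1, -183], 85],
    [[0, 0, 0], [-1, 1, -183], 60],
    [[0, 0, 0], [-1, 1, -183], 45],
    [[0, 0, 0], [-1, 1, -183], 35],
  ],
)

```text
t: 8.75
eef_pos: [559.6, 234.4, 105.8]
tool_rot: [179.9, -0.2, 22.6]
contact_force: [-0.3, -0.7, 0.8]
grip_width: 0.546
grip_force: 61.4
```

>>> arm_command(
  series=[
    [[0, 0, 0], [0, 0, 0], 35],
    [[0, 0, 0], [0, 0, 0], 35],
    [[0, 0, 0], [0, 0, 0], 35],
    [[0, 0, 0], [0, 0, 0], 35],
    [[0, 0, 0], [0, 0, 0], 35],
  ],
)

```text
t: 9.25
eef_pos: [559.6, 234.4, 105.8]
tool_rot: [179.9, -0.2, 22.6]
contact_force: [-0.2, -2.4, 6.0]
grip_width: 0.55
grip_force: 61.8
```

>>> arm_command(
  series=[
    [[0, 0, 0], [0, 0, 20], 35],
    [[0, 0, 0], [0, 0, 60], 35],
    [[0, 0, 0], [0, 0, 105], 35],
    [[0, 0, 0], [0, 0, 140], 35],
    [[0, 0, 0], [-10, -28, 140], 35],
    [[0, 0, 0], [-24, -68, 140], 35],
    [[0, 0, 0], [-38, -110, 140], 35],
    [[0, 0, 0], [-54, -155, 140], 35],
    [[0, 0, 0], [-70, -200, 140], 35],
    [[0, 0, 0], [-84, -240, 140], 35],
  ],
)

```text
t: 10.25
eef_pos: [472.8, -7.3, 244.1]
tool_rot: [180.0, -0.0, 22.6]
contact_force: [0.3, 0.3, -1.3]
grip_width: 0.551
grip_force: 61.9
```

>>> arm_command(
  series=[
    [[0, 0, 0], [-14, -40, 0], 35],
    [[0, 0, 0], [-26, -75, 0], 35],
    [[0, 0, 0], [-34, -98, 0], 35],
    [[0, 0, 0], [-38, -110, 0], 35],
    [[0, 0, 0], [-38, -110, 0], 35],
    [[0, 0, 0], [-38, -110, 0], 35],
    [[0, 0, 0], [-38, -110, 0], 35],
  ],
)

```text
t: 10.95
eef_pos: [436.5, -114.7, 243.8]
tool_rot: [-180.0, -0.0, 22.7]
contact_force: [0.5, 0.7, -0.9]
grip_width: 0.548
grip_force: 61.9
```

```bash
python3 - <<'E'
from rig import *
from h import *
s=read_state();print(s['t'],s['eef_pos'],s['tool_rot'],s['grip_width'],s['contact_force'])
W=read_camera("wrist");S=read_camera("scene");T=read_camera("top");x,y,z=s['eef_pos']
for n,c in (("W",W),("S",S),("T",T)): print(n,"orange rim",edgefit([c],[(104,33.5)],(437,-116),9),"blue bottom/top",edgefit([c],[(z-105,23.5)],(x,y),9),edgefit([c],[(z+34,24.5)],(x,y),9))
im=W["pixels"].copy()
for zz,r in((z-105,23.5),(z+34,24.5)): cv2.polylines(im,[proj(W,circ(x,y,zz,r)).round().astype(int)],True,(0,255,255),1)
for zz,r in((104,33.5),(60,43.5)):cv2.polylines(im,[proj(W,circ(437,-116,zz,r)).round().astype(int)],True,(255,0,255),1)
sc=S["pixels"].copy()
for zz,r in((z-105,23.5),(z+34,24.5)): cv2.polylines(sc,[proj(S,circ(x,y,zz,r)).round().astype(int)],True,(0,255,255),1)
for zz,r in((104,33.5),(60,43.5)):cv2.polylines(sc,[proj(S,circ(437,-116,zz,r)).round().astype(int)],True,(255,0,255),1)
u,v=map(int,proj(S,[437,-116,120])[0])
cv2.imwrite("pics/w5.png",np.hstack([cv2.resize(im[40:240,220:420],(400,400)),cv2.resize(sc[v-80:v+80,u-80:u+80],(400,400))])[:,:,::-1])
E
```

```text
10.95 [ 436.53773331 -114.6636258   243.8142974 ] [-1.79968737e+02 -2.77868314e-02  2.26902346e+01] 0.5480534070877978 [ 0.49766654  0.70395591 -0.90644551]
W orange rim (array([ 444, -114]), 66.7, 45.6) blue bottom/top (array([ 444.5, -105.7]), 49.1, 17.4) (array([ 435.5, -114.7]), 44.0, 20.4)
S orange rim (array([ 433, -109]), 75.1, 52.2) blue bottom/top (array([ 436.5, -120.7]), 91.4, 56.8) (array([ 438.5, -122.7]), 89.0, 68.3)
T orange rim (array([ 446, -116]), 38.2, 28.7) blue bottom/top (array([ 445.5, -105.7]), 39.7, 24.7) (array([ 427.5, -122.7]), 35.7, 17.4)
```

View pics/w5.png

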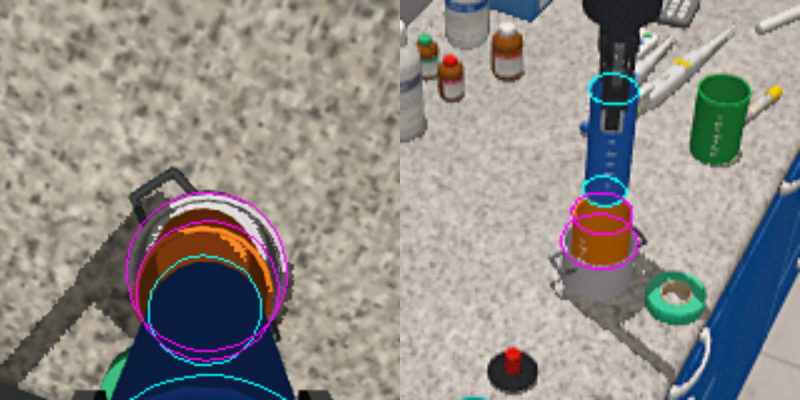

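In both views the blue foot sits over the orange mouth, with blue centred to about 2 mm. I lower it.

>>> arm_command(
  series=[
    [[0, 0, 0], [0.5, -1, -15], 35],
    [[0, 0, 0], [0.5, -1, -30], 35],
    [[0, 0, 0], [0.5, -1, -44], 35],
    [[0, 0, 0], [0.5, -1, -58], 35],
    [[0, 0, 0], [0.5, -1, -72], 35],
    [[0, 0, 0], [0.5, -1, -86], 35],
    [[0, 0, 0], [0.5, -1, -98], 35],
    [[0, 0, 0], [0.5, -1, -108], 35],
    [[0, 0, 0], [0.5, -1, -117], 35],
    [[0, 0, 0], [0.5, -1, -122], 35],
  ],
)

```text
t: 12.1
eef_pos: [436.5, -116.5, 121.1]
tool_rot: [-180.0, 0.0, 22.6]
contact_force: [0.2, -0.3, -1.2]
grip_width: 0.553
grip_force: 62.0
```

>>> arm_command(
  series=[
    [[0, 0, 0], [0, 0, -3], 35],
    [[0, 0, 0], [0, 0, -6], 35],
    [[0, 0, 0], [0, 0, -7], 35],
    [[0, 0, 0], [0, 0, -8], 35],
    [[0, 0, 0], [0, 0, -8], 35],
  ],
)

```text
t: 12.6
eef_pos: [436.7, -116.9, 114.0]
tool_rot: [180.0, -0.0, 22.6]
contact_force: [0.9, -0.3, -1.2]
grip_width: 0.552
grip_force: 62.0
```

>>> arm_command(
  series=[
    [[0, 0, 0], [0, 0, -0.5], 35],
    [[0, 0, 0], [0, 0, -1], 35],
    [[0, 0, 0], [0, 0, -1.5], 35],
    [[0, 0, 0], [0, 0, -2], 35],
    [[0, 0, 0], [0, 0, -2], 35],
  ],
)

```text
t: 13.1
eef_pos: [437.3, -116.9, 113.6]
tool_rot: [179.9, -0.1, 22.6]
contact_force: [-3.6, 0.7, 15.2]
grip_width: 0.55
grip_force: 63.3
```

>>> arm_command(
  series=[
    [[0, 0, 0], [0, 0, 1], 35],
    [[0, 0, 0], [0, 0, 1], 85],
    [[0, 0, 0], [0, 0, 1], 85],
    [[0, 0, 0], [0, 0, 1], 85],
    [[0, 0, 0], [0, 0, 1], 85],
    [[0, 0, 0], [0, 0, 20], 85],
    [[0, 0, 0], [0, 0, 60], 85],
    [[0, 0, 0], [0, 0, 100], 85],
    [[0, 0, 0], [0, 0, 130], 85],
    [[0, 0, 0], [5, 40, 130], 85],
  ],
)

```text
t: 14.1
eef_pos: [445.5, -80.6, 246.4]
tool_rot: [179.5, -0.4, 22.3]
contact_force: [2.3, -0.4, -0.1]
grip_width: 0.994
grip_force: 0.0
```

>>> arm_command(
  series=[
    [[0, 0, 0], [8, 88, 0], 85],
    [[0, 0, 0], [15, 137, 0], 70],
    [[0, 0, 0], [15, 137, -30], 50],
    [[0, 0, 0], [15, 137, -70], 50],
    [[0, 0, 0], [15, 137, -70], 50],
    [[0, 0, 0], [15, 137, -70], 50],
  ],
)

```text
t: 14.7
eef_pos: [455.9, 60.1, 171.5]
tool_rot: [-180.0, 0.2, 22.6]
contact_force: [0.3, -0.7, 0.1]
grip_width: 0.584
grip_force: 0.0
```

```bash
python3 - <<'E'
from rig import *
from h import *
s=read_state();print(s['t'],s['eef_pos'],s['tool_rot'],s['grip_width'],s['contact_force'])
W=read_camera("wrist");T=read_camera("top");S=read_camera("scene")
print("cover W",edgefit([W],[(11.5,28)],(457,60)))
for n,c in (("W",W),("T",T),("S",S)):print("blue rim",n,edgefit([c],[(148,24.5)],(437,-116),10),"orange",edgefit([c],[(104,33.5)],(437,-116),10))
b=blob(T,(105,80,25),(125,255,255),proj(T,[437,-116,148])[0],20);print(box(b),box(proj(T,circ(437,-116,148,24.5))))
im=W["pixels"].copy()
cv2.polylines(im,[proj(W,circ(457,58,11.5,28)).round().astype(int)],True,(255,0,255),1)
u,v=map(int,proj(T,[437,-116,100])[0]);u2,v2=map(int,proj(S,[437,-116,100])[0])
R=lambda a:cv2.resize(a,(400,270),interpolation=cv2.INTER_CUBIC)
cv2.imwrite("pics/w6.png",np.hstack([cv2.resize(im,(400,540)),np.vstack([R(T["pixels"][v-27:v+27,u-40:u+40]),R(S["pixels"][v2-54:v2+54,u2-80:u2+80])])])[:,:,::-1])
E
```

```text
14.7 [455.94052159  60.06297612 171.50034418] [-1.79961691e+02  1.51598142e-01  2.26353589e+01] 0.5843766563703527 [ 0.27549634 -0.72585038  0.12638205]
cover W (array([456,  62]), 145.2, 32.1)
blue rim W (array([ 435, -117]), 41.5, 17.0) orange (array([ 431, -115]), 52.7, 24.4)
blue rim T (array([ 441, -119]), 100.8, 80.5) orange (array([ 431, -112]), 108.5, 79.5)
blue rim S (array([ 435, -116]), 120.3, 88.3) orange (array([ 437, -121]), 117.2, 75.9)
[349 218 370 236] [350.83328752 217.34335812 368.95834828 235.52373381]
```

View pics/w6.png

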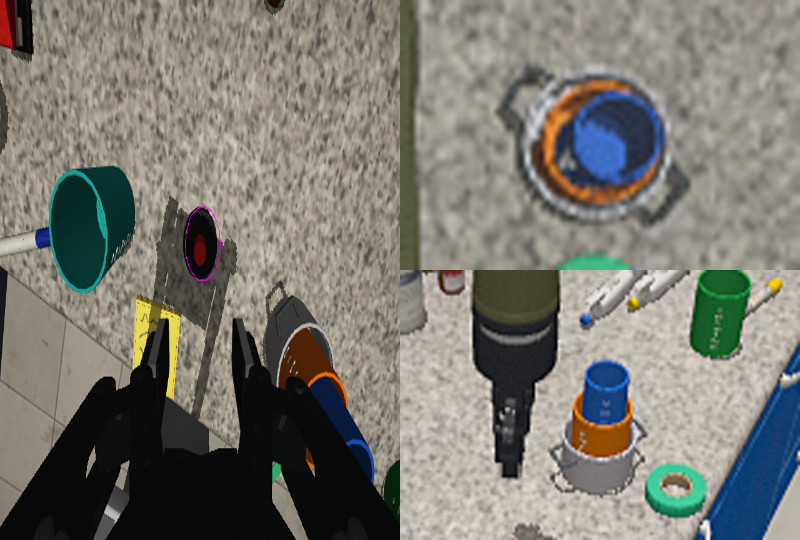

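The nest is upright: the top crop shows the blue beaker in the orange one in the pot. The cover fits at (456,62), and I grasp its knob.

>>> arm_command(
  series=[
    [[0, 0, 0], [0, 1.5, -40], 50],
    [[0, 0, 0], [0, 1.5, -80], 50],
    [[0, 0, 0], [0, 1.5, -115], 50],
    [[0, 0, 0], [0, 1.5, -140], 50],
    [[0, 0, 0], [0, 1.5, -152], 50],
    [[0, 0, 0], [0, 1.5, -156], 50],
    [[0, 0, 0], [0, 1.5, -156], 50],
    [[0, 0, 0], [0, 1.5, -156], 30],
    [[0, 0, 0], [0, 1.5, -156], 20],
    [[0, 0, 0], [0, 1.5, -156], 8],
  ],
)

```text
t: 15.85
eef_pos: [457.7, 61.6, 17.1]
tool_rot: [179.9, -0.1, 22.6]
contact_force: [-0.0, -1.2, 5.2]
grip_width: 0.184
grip_force: 58.4
```

>>> arm_command(
  series=[
    [[0, 0, 0], [0, 0, 0], 5],
    [[0, 0, 0], [0, 0, 0], 5],
    [[0, 0, 0], [0, 0, 0], 5],
    [[0, 0, 0], [0, 0, 0], 5],
    [[0, 0, 0], [0, 0, 0], 5],
  ],
)

```text
t: 16.35
eef_pos: [457.7, 61.6, 17.1]
tool_rot: [179.9, -0.1, 22.6]
contact_force: [-1.0, -1.3, 5.7]
grip_width: 0.185
grip_force: 58.5
```

>>> arm_command(
  series=[
    [[0, 0, 0], [0, 0, 20], 5],
    [[0, 0, 0], [0, 0, 60], 5],
    [[0, 0, 0], [0, 0, 105], 5],
    [[0, 0, 0], [0, 0, 150], 5],
    [[0, 0, 0], [0, 0, 195], 5],
    [[0, 0, 0], [0, 0, 230], 5],
    [[0, 0, 0], [-8, -30, 230], 5],
    [[0, 0, 0], [-20, -70, 230], 5],
    [[0, 0, 0], [-32, -115, 230], 5],
    [[0, 0, 0], [-44, -160, 230], 5],
  ],
)

```text
t: 17.35
eef_pos: [411.8, -99.3, 246.7]
tool_rot: [179.9, -0.1, 22.7]
contact_force: [1.3, -0.8, -1.4]
grip_width: 0.186
grip_force: 58.7
```

>>> arm_command(
  series=[
    [[0, 0, 0], [-10, -35, 0], 5],
    [[0, 0, 0], [-14, -52, 0], 5],
    [[0, 0, 0], [-14, -52, 0], 5],
    [[0, 0, 0], [-14, -52, 0], 5],
    [[0, 0, 0], [-14, -52, 0], 5],
  ],
)

```text
t: 17.85
eef_pos: [398.6, -149.3, 246.0]
tool_rot: [-180.0, -0.0, 22.7]
contact_force: [0.1, 0.4, -0.8]
grip_width: 0.188
grip_force: 58.8
```

```bash
python3 - <<'E'
from rig import *
from h import *
s=read_state();print(s['t'],s['eef_pos'],s['tool_rot'],s['grip_width'],s['contact_force'])
W=read_camera("wrist");S=read_camera("scene");T=read_camera("top");x,y,z=s['eef_pos'];zd=z-17+11.5
for n,cs in (("W",[W]),("T",[T]),("S",[S])): print(n,"rim",edgefit(cs,[(148,24.5)],(437,-116),9),"cover",edgefit(cs,[(zd,28)],(x,y),9))
im=W["pixels"].copy()
for q,zz,r,c in((( 437,-116),148,24.5,(255,0,255)),((437,-116),104,33.5,(255,0,255)),((x,y),zd,28,(0,255,255))): cv2.polylines(im,[proj(W,circ(*q,zz,r)).round().astype(int)],True,c,1)
cv2.imwrite("pics/w7.png",cv2.resize(im[60:360,160:480],(640,600))[:,:,::-1])
E
```

```text
17.85 [ 398.64557843 -149.34660298  245.98675487] [-1.79983490e+02 -3.01597786e-02  2.26614398e+01] 0.18840629377446025 [ 0.10179093  0.38810141 -0.78650873]
W rim (array([ 439, -116]), 103.5, 69.6) cover (array([ 396.6, -149.3]), 93.2, 27.5)
T rim (array([ 445, -114]), 99.4, 63.7) cover (array([ 389.6, -158.3]), 41.1, 16.4)
S rim (array([ 436, -116]), 118.9, 92.8) cover (array([ 398.6, -144.3]), 134.3, 108.0)
```

View pics/w7.png

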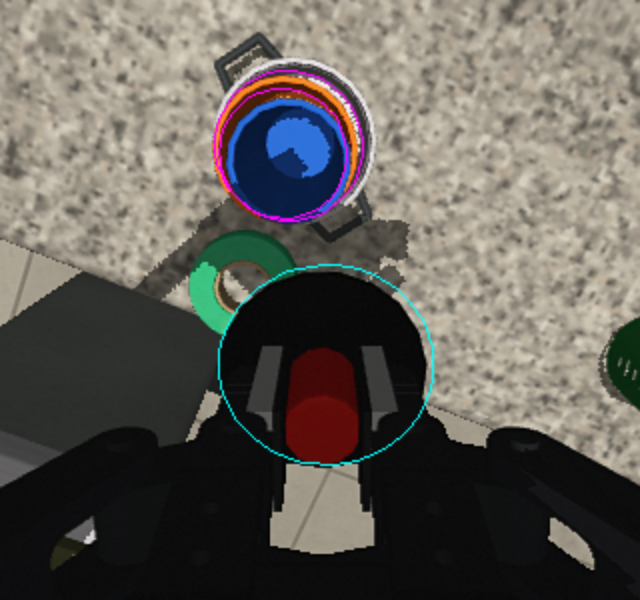

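```bash
python3 - <<'E'
from rig import *
from h import *
s=read_state();W=read_camera("wrist");x,y,z=s['eef_pos'];zd=z-17+11.5
b=blob(W,(100,80,20),(130,255,255),proj(W,[437,-116,148])[0],40)
e=cv2.fitEllipse(cv2.convexHull(b.astype(np.float32)))
print("blue box",box(b),"pred rim",box(proj(W,circ(437,-116,148,24.5))).round(1),"pred lower",box(proj(W,circ(437,-116,104,24))).round(1))
for h in (140,144,148): print(h,fit([(W,b)],[(h,24.5)],(437,-116))[0].round(1),box(proj(W,circ(*fit([(W,b)],[(h,24.5)],(437,-116))[0],h,24.5))).round(1))
# cover disc, upper outer arc: black extent along column/row through the disc centre
g=W["pixels"].max(2); c=proj(W,circ(x,y,zd,28)); print("cover pred",box(c).round(1))
u0,v0=proj(W,[x,y,zd])[0]
for v in range(int(v0)-25,int(v0)-4,5):
    r=np.where(g[v,int(u0)-75:int(u0)+75]<40)[0]; q=c[np.argsort(abs(c[:,1]-v))[:4],0]; print(v,r.min()+int(u0)-75,r.max()+int(u0)-75,q.min().round(1),q.max().round(1))
for u in range(int(u0)-20,int(u0)+21,10):
    r=np.where(g[int(v0)-75:int(v0),u]<40)[0]; print("col",u,r.min()+int(v0)-75,c[abs(c[:,0]-u)<4][:,1].min().round(1))
E
```

```text
blue box [273 109 334 172] pred rim [269.4 104.2 333.  168.8] pred lower [277.7 106.3 330.5 160.1]
140 [ 434.3 -118.9] [273.2 109.3 334.5 171.5]
144 [ 434.7 -118.9] [272.7 108.8 335.  172. ]
148 [ 435. -119.] [272.2 108.3 335.6 172.5]
cover pred [268.8 192.2 376.5 291.8]
219 277 364 273.9 372.5
224 274 367 271.7 374.4
229 271 369 270.1 375.7
234 270 370 269.2 376.4
239 269 372 268.8 376.5
col 302 200 195.5
col 312 196 192.7
col 322 175 192.2
col 332 172 193.0
col 342 200 194.4
```

Blue rim is at about (435,-118) and the cover hangs about 1 mm off the TCP. I move above the mouth, then come down gently.

>>> arm_command(
  series=[
    [[0, 0, 0], [18, 15, 0], 5],
    [[0, 0, 0], [37, 31, 0], 5],
    [[0, 0, 0], [37, 31, -20], 5],
    [[0, 0, 0], [37, 31, -45], 5],
    [[0, 0, 0], [37, 31, -60], 5],
    [[0, 0, 0], [37, 31, -70], 5],
    [[0, 0, 0], [37, 31, -76], 5],
    [[0, 0, 0], [37, 31, -76], 5],
    [[0, 0, 0], [37, 31, -76], 5],
  ],
)

```text
t: 18.95
eef_pos: [436.2, -119.4, 170.3]
tool_rot: [180.0, -0.0, 22.6]
contact_force: [0.2, 0.0, -0.8]
grip_width: 0.187
grip_force: 58.8
```

```bash
python3 - <<'E'
from rig import *
from h import *
s=read_state();print(s['t'],s['eef_pos'],s['contact_force']);x,y,z=s['eef_pos'];zd=z-17+11.5
S=read_camera("scene");W=read_camera("wrist")
hsv=cv2.cvtColor(S["pixels"],cv2.COLOR_RGB2HSV)
b=blob(S,(100,90,30),(130,255,255),proj(S,[435,-118,125])[0],25);k=blob(S,(0,0,0),(179,255,60),proj(S,[x,y,zd-2])[0],16)
print("blue box",box(b),"pred",box(proj(S,np.vstack([circ(435,-118,148,24.5),circ(435,-118,104,24)]))).round(1))
print("cover",box(k),"pred",box(proj(S,np.vstack([circ(x,y,zd,28),circ(x,y,zd-5.5,28)]))).round(1))
u,v=map(int,proj(S,[435,-118,140])[0]);cv2.imwrite("pics/w8.png",cv2.resize(S["pixels"][v-40:v+40,u-50:u+50],(750,600),interpolation=cv2.INTER_CUBIC)[:,:,::-1])
E
```

```text
18.95 [ 436.1918739  -119.42466991  170.32786949] [ 0.15933275  0.02884205 -0.78109054]
blue box [360 161 378 182] pred [359.7 156.9 378.5 180.7]
cover [361 142 380 165] pred [359.2 151.  380.2 166.5]
```

>>> arm_command(
  series=[
    [[0, 0, 0], [0, 0, -2], 5],
    [[0, 0, 0], [0, 0, -4], 5],
    [[0, 0, 0], [0, 0, -5], 5],
    [[0, 0, 0], [0, 0, -6], 5],
    [[0, 0, 0], [0, 0, -7], 5],
    [[0, 0, 0], [0, 0, -7], 5],
  ],
)

```text
t: 19.65
eef_pos: [435.5, -119.3, 162.6]
tool_rot: [-180.0, 0.0, 22.6]
contact_force: [0.5, 0.4, -0.1]
grip_width: 0.187
grip_force: 58.8
```

The plug has entered without force.

>>> arm_command(
  series=[
    [[0, 0, 0], [0, 0, -1], 5],
    [[0, 0, 0], [0, 0, -2], 5],
    [[0, 0, 0], [0, 0, -3], 5],
    [[0, 0, 0], [0, 0, -3.5], 5],
    [[0, 0, 0], [0, 0, -4], 5],
    [[0, 0, 0], [0, 0, -4], 5],
  ],
)

```text
t: 20.25
eef_pos: [435.9, -119.4, 159.1]
tool_rot: [180.0, -0.0, 22.6]
contact_force: [-0.4, -0.2, 3.3]
grip_width: 0.186
grip_force: 59.1
```

Contact comes at exactly the home height (159.1). I release and withdraw.

>>> arm_command(
  series=[
    [[0, 0, 0], [0, 0, 0], 50],
    [[0, 0, 0], [0, 0, 0], 50],
    [[0, 0, 0], [0, 0, 0], 50],
    [[0, 0, 0], [0, 0, 0], 50],
    [[0, 0, 0], [0, 0, 15], 50],
    [[0, 0, 0], [0, 0, 45], 50],
    [[0, 0, 0], [0, 0, 85], 50],
    [[0, 0, 0], [-10, -40, 110], 50],
    [[0, 0, 0], [-25, -85, 110], 50],
    [[0, 0, 0], [-40, -130, 110], 50],
  ],
)

```text
t: 21.25
eef_pos: [396.0, -250.7, 270.3]
tool_rot: [179.8, -0.1, 22.7]
contact_force: [0.8, 0.2, -0.2]
grip_width: 0.587
grip_force: 0.0
```

```bash
python3 - <<'E'
from rig import *
from h import *
s=read_state();print(s['t'],s['eef_pos'],s['contact_force'])
S=read_camera("scene");T=read_camera("top")
u,v=map(int,proj(S,[435,-118,100])[0]);a,b=map(int,proj(T,[435,-118,100])[0])
for n,c in (("T",T),("S",S)): print(n,edgefit([c],[(153.5,28)],(435,-118),10))
cv2.imwrite("pics/w9.png",np.hstack([cv2.resize(S["pixels"][v-50:v+50,u-40:u+40],(400,500),interpolation=cv2.INTER_CUBIC),cv2.resize(T["pixels"][b-50:b+50,a-40:a+40],(400,500),interpolation=cv2.INTER_CUBIC)])[:,:,::-1])
E
```

```text
21.25 [ 395.96181066 -250.7095383   270.28818101] [ 0.77036527  0.20034246 -0.23438955]
T (array([ 433, -116]), 125.7, 70.5)
S (array([ 433, -116]), 126.0, 91.1)
```

View pics/w9.png

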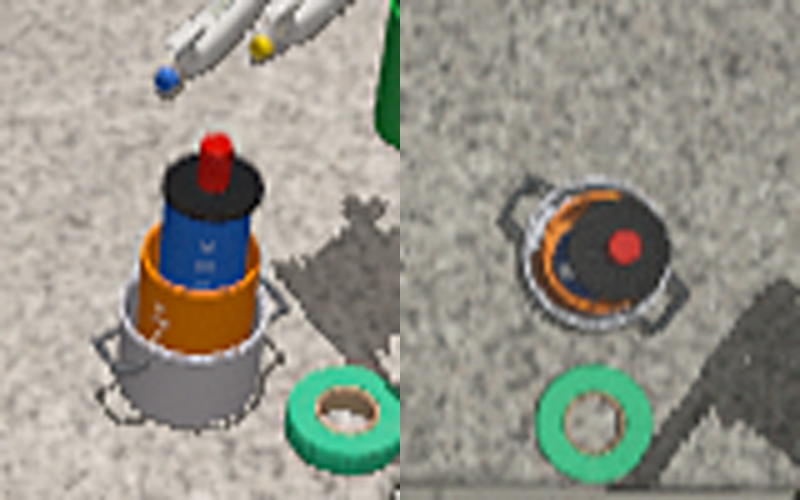

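The picture shows the full nest upright, with the cover level on the blue rim at (213,186) in the left crop and the gripper clear. I hand the job in.

```bash
python3 -c "
from rig import *
print(sign_off())"
```

```text
the job is handed in; nothing more can be done
None
```

The job is handed in at about 21 s: the orange beaker stands in the pot, the blue beaker in the orange one, and the cover is plug down and fully home on the blue beaker; sign-off returned no verdict.

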